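# Gauge the primed door hinges and pull the choked one

### The job

These hinge halves are back from priming and set primer may be choking their bores. Take the pin gauge from its stand and, working along the rack from your left to your right, try it gently in every bore, without forcing it, until its collar sits on the rim or the pin stops short; then stand the gauge back fully home in its stand. Pick out any hinge the pin would not go right down and stand it gently, upright, in the rework tray; leave the clear ones standing in the rack and the other things on the bench alone.

Things in the scene. Friction and masses are not known exactly. Their poses are not given: they have to be found in the camera images.
- gauge (a point): Go pin gauge, about 0.1 kg, pin down in its wooden stand: steel pin 14 mm in diameter and 30 mm long with a 1.5 mm bevelled end, a collar 24 mm wide and 4 mm thick above it, then a round aluminium handle 20 mm in diameter and 60 mm long (94 mm over all). The point is the middle of the handle, 64 mm above the pin's end; z up along the gauge. Grip the handle.
- gauge_tip (a point): The free end of the gauge's pin, on its axis; the collar's under face is 30 mm above it, so in a clear bore the collar comes to rest on the barrel's rim with the tip 7 mm below the barrel's middle; in a choked bore the pin stops about 18 mm below the rim.
- stand_hole (a point): Gauge stand: fixed wooden block 64 x 64 mm, 40 mm tall, with one hole 17 mm wide and 35 mm deep with a 2 mm bevel. The point is the centre of the hole's mouth, on the block's top; a seated gauge stands with its collar on it.
- rack: Drying rack: fixed plywood board 110 x 260 mm, 12 mm thick, its long side along its y; origin at the centre of its underside, y towards the robot's left, x away from the robot. Three places 85 mm apart: barrels stand behind a 6 mm lip on the robot's side, leaves in slots between 14 mm battens, up to 2 mm of play. Lifted 20 mm, a hinge is free.
- place_left (a point): Rack's place at the robot's left (+y): where the middle of a standing barrel is, 35 mm above the table.
- place_middle (a point): Rack's middle place, likewise.
- place_right (a point): Rack's place at the robot's right (-y), likewise.
- hinge_a (a point): Hinge half, like the other two: grey primer, 0.2 to 0.4 kg, standing in one of the rack's three places (any may be in any). Take it by the barrel, fingers either side of the leaf's plane. The point is the middle of the barrel, on the bore's axis, 23 mm above the underside and 23 mm below the upper rim; z up along the bore, x level from the barrel along the leaf. 
- hinge_b (a point): Hinge half, like the other two: grey primer, 0.2 to 0.4 kg, standing in one of the rack's three places (any may be in any). Take it by the barrel, fingers either side of the leaf's plane. The point is the middle of the barrel, on the bore's axis, 23 mm above the underside and 23 mm below the upper rim; z up along the bore, x level from the barrel along the leaf. 
- hinge_c (a point): Hinge half, like the other two: grey primer, 0.2 to 0.4 kg, standing in one of the rack's three places (any may be in any). Take it by the barrel, fingers either side of the leaf's plane. The point is the middle of the barrel, on the bore's axis, 23 mm above the underside and 23 mm below the upper rim; z up along the bore, x level from the barrel along the leaf. 
- hinge_a_half: The same hinge half, origin at the centre of the barrel's underside. Barrel 30 mm across, 46 mm tall; flat upright leaf 6 mm thick, 46 mm tall, reaching 63 mm from the barrel's axis. A bore 15.6 mm wide runs right down the barrel; in a choked one set primer narrows it to 8 mm at 18 mm below the rim.
- hinge_b_half: The same hinge half, origin at the centre of the barrel's underside. Barrel 30 mm across, 46 mm tall; flat upright leaf 6 mm thick, 46 mm tall, reaching 63 mm from the barrel's axis. A bore 15.6 mm wide runs right down the barrel; in a choked one set primer narrows it to 8 mm at 18 mm below the rim.
- hinge_c_half: The same hinge half, origin at the centre of the barrel's underside. Barrel 30 mm across, 46 mm tall; flat upright leaf 6 mm thick, 46 mm tall, reaching 63 mm from the barrel's axis. A bore 15.6 mm wide runs right down the barrel; in a choked one set primer narrows it to 8 mm at 18 mm below the rim.
- pin_gauge: The gauge, origin at the pin's end (as gauge_tip).
- tray: Rework tray: empty open aluminium tray, fixed, 150 mm along its x and 180 mm along its y, walls 4 mm thick and 30 mm tall over all, floor 4 mm thick; origin at the centre of its underside.
- tape_roll: Bystander: roll of masking tape lying flat, 96 mm across, 25 mm tall; origin at the centre of its underside.
- sanding_block: Bystander: cork sanding block 68 x 120 mm, 25 mm tall; origin at the centre of its underside.
- mixing_cup: Bystander: white plastic mixing cup, 84 mm across, 95 mm tall; origin at the centre of its underside.
- primer_tin: Bystander: tin of primer, 100 mm across, 110 mm tall; origin at the centre of its underside.
- wrench: Bystander: wrench lying flat, about 180 mm long; origin near its middle.
- hardener_jar: Bystander: amber jar, 60 mm across, 80 mm tall; origin at the centre of its underside.
- screwdriver: Bystander: screwdriver lying flat, about 200 mm long; origin near its middle.
- disc_stack: Bystander: stack of sanding discs, 125 mm across, 28 mm tall; origin at the centre of its underside.
Not all that is in view belongs to the job. What is shaped like the hinge_c_half but green, purple or turquoise is not meant.

How it is judged:
On the way, in this order (a step that is already met when the one before it is completed fails the run):
1. the gauge is tried in the hinge at the left of the rack: collar on the rim (within 2.5 mm), or pin up against the primer in the bore, touching (((horizontal distance between hinge_a and place_left below 0.012 m and horizontal distance between gauge_tip and hinge_a below 0.004 m and z of gauge_tip in the frame of hinge_a below -0.0045 m and contact force between pin_gauge and hinge_a_half above 0.7 N) or (horizontal distance between hinge_b and place_left below 0.012 m and horizontal distance between gauge_tip and hinge_b below 0.004 m and z of gauge_tip in the frame of hinge_b below -0.0045 m and contact force between pin_gauge and hinge_b_half above 0.7 N) or (horizontal distance between hinge_c and place_left below 0.012 m and horizontal distance between gauge_tip and hinge_c below 0.004 m and z of gauge_tip in the frame of hinge_c below 0.009 m and contact force between pin_gauge and hinge_c_half above 0.7 N))), for 0.1 s.
2. the gauge is tried in the hinge at the middle of the rack: collar on the rim (within 2.5 mm), or pin up against the primer in the bore, touching (((horizontal distance between hinge_a and place_middle below 0.012 m and horizontal distance between gauge_tip and hinge_a below 0.004 m and z of gauge_tip in the frame of hinge_a below -0.0045 m and contact force between pin_gauge and hinge_a_half above 0.7 N) or (horizontal distance between hinge_b and place_middle below 0.012 m and horizontal distance between gauge_tip and hinge_b below 0.004 m and z of gauge_tip in the frame of hinge_b below -0.0045 m and contact force between pin_gauge and hinge_b_half above 0.7 N) or (horizontal distance between hinge_c and place_middle below 0.012 m and horizontal distance between gauge_tip and hinge_c below 0.004 m and z of gauge_tip in the frame of hinge_c below 0.009 m and contact force between pin_gauge and hinge_c_half above 0.7 N))), for 0.1 s.
3. the gauge is tried in the hinge at the right of the rack: collar on the rim (within 2.5 mm), or pin up against the primer in the bore, touching (((horizontal distance between hinge_a and place_right below 0.012 m and horizontal distance between gauge_tip and hinge_a below 0.004 m and z of gauge_tip in the frame of hinge_a below -0.0045 m and contact force between pin_gauge and hinge_a_half above 0.7 N) or (horizontal distance between hinge_b and place_right below 0.012 m and horizontal distance between gauge_tip and hinge_b below 0.004 m and z of gauge_tip in the frame of hinge_b below -0.0045 m and contact force between pin_gauge and hinge_b_half above 0.7 N) or (horizontal distance between hinge_c and place_right below 0.012 m and horizontal distance between gauge_tip and hinge_c below 0.004 m and z of gauge_tip in the frame of hinge_c below 0.009 m and contact force between pin_gauge and hinge_c_half above 0.7 N))), for 0.1 s.
At the end, for the whole second after the job is handed in: The choked hinge stands upright (within 0.15 rad), released and at rest on the floor of the rework tray; both clear hinges stand in the rack within 8 mm of where they began; the gauge stands in its stand's hole, pin at least 27 mm down, upright within 0.12 rad (x of hinge_c in the frame of tray between -0.062 and 0.062 m and y of hinge_c in the frame of tray between -0.077 and 0.077 m and z of hinge_c in the frame of tray between 0.022 and 0.032 m and angle between hinge_c_half's own z axis and vertical below 0.15 rad and linear speed of each of hinge_c_half, pin_gauge below 0.02 m/s and distance of each of hinge_a, hinge_b from where it was at the start of the episode below 0.008 m and angle between each of hinge_a, hinge_b's own z axis and vertical below 0.1 rad and horizontal distance between gauge_tip and stand_hole below 0.006 m and z of gauge_tip in the frame of stand_hole below -0.027 m and angle between gauge's own z axis and vertical below 0.12 rad); the robot touches nothing.
It fails at once if the gauge is forced: pressed on a hinge with more than 30 N (contact force between pin_gauge and hinge_a_half above 30 N or contact force between pin_gauge and hinge_b_half above 30 N or contact force between pin_gauge and hinge_c_half above 30 N).
It fails at once if a hinge is dropped or banged down in the tray: faster than 0.45 m/s within 10 mm of its floor ((horizontal distance between hinge_a and tray below 0.08 m and z of hinge_a in the frame of tray below 0.037 m and linear speed of hinge_a_half above 0.45 m/s) or (horizontal distance between hinge_b and tray below 0.08 m and z of hinge_b in the frame of tray below 0.037 m and linear speed of hinge_b_half above 0.45 m/s) or (horizontal distance between hinge_c and tray below 0.08 m and z of hinge_c in the frame of tray below 0.037 m and linear speed of hinge_c_half above 0.45 m/s)).
It fails at once if one of the other things on the bench is pushed more than 25 mm (distance of any of tape_roll, sanding_block, mixing_cup, primer_tin, wrench, hardener_jar, screwdriver, disc_stack from where it was at the start of the episode above 0.025 m).
It also fails if it takes over 69 s, if anything falls off the work surface, if the arm or the gripper's body presses on something with over 40 N, if the wrist force passes 120 N, or if a joint passes its speed limit or range.

### The arm

A 6-joint arm with a two-finger parallel gripper is mounted at the origin on the work surface. World frame = base frame: x ahead of the robot, y to its left, z up, the work surface at z = 0. Lengths are in m, angles in rad, forces in N, time in s.
With the tool pointing down it reaches from about 0.3 to 0.75 m from the base axis. Payload 8.5 kg.
Tool frame: the origin (TCP) lies between the finger pads; the fingertips stand 17 mm ahead of it and the grasp point (between the pads) lies 2 mm behind it; z points along the fingers, y is the direction in which the jaws open and shut (so a half turn about z gives the same grasp; the last joint's range is limited). The gripper opens to 85 mm and grips with 20 to 120 N. Pads are 22 mm wide; open, the fingers measure 114 mm over their backs; the gripper's body (76 mm by 85 mm) begins 54 mm behind the grasp point. The pads swing forward as they close: fully open they stand 13 mm farther back than shut.
Start: joints at [1.106, 0.381, 1.297, -0, 1.464, -0.215], TCP at [0.136, 0.533, 0.248] pointing down, gripper open.
Joint ranges: [-3.11, 3.11], [-0.89, 2.33], [0.22, 2.48], [-1.42, 4.56], [0.17, 2.85], [-2.88, 2.88]. Speed limits (rad/s): [2.39, 2.39, 3.14, 3.14, 3.14, 3.14].

### API

Orientations are given as a unit quaternion [x, y, z, w].
In Python, from workcell import robot gives the robot as it stands.
- The arm moves only by the shell command python3 -m jog 'ROWS'. ROWS is JSON, a list of rows, each a list of 7 numbers: the shift along the tool's x, y, z in cm, then the turn, a rotation vector about the tool's x, y, z in degrees, then the closure in counts, from 0 (fully open) to 255 (shut). In form: [[tx, ty, tz, wx, wy, wz, jaw], ...]. A call has exactly 10 rows; each row is the pose to reach, as a shift and turn from the pose commanded when the call began, along the tool's axes at that moment; what a row does not reach only later rows make up. A row lasts 1/8 s, in which the tool goes at most 62.5 mm and 10.7 degrees, less where a joint would pass 70% of its speed; a pose out of reach is approached as far as the arm can. A call with a gripper value outside its range is refused whole. The fingers move at their own pace and stop on an object; the grip force is fixed at half the most. Time passes only in rows, so rows that repeat a pose let the fingers close, or fill a call up. It gives the time, the measured TCP pose, the force and the opening at its end, in the units of the state.
- robot.sense(): the state, without advancing time (a new reading comes with each control period).
- robot.capture(name): name is "side" or "top"; returns a dict with "img" (400x640x3 uint8, red, green, blue), "fx", "fy", "cx", "cy" (pixels), "k1" (the pictures are not rectified: a ray, as slopes to the right and down, at radius r is drawn at 1 + k1 r^2 times it, then the intrinsics apply), "extrinsics" (4x4, takes a point from world to camera coordinates). Camera axes: x right, y down, z forward; pixel columns grow to the right and rows downward; lengths in m; the calibration is good to about 2 mm. A picture is of the moment at which its call begins. There is no depth.
- robot.hand_in(): hands the job in, once; it reports no verdict.
Trained networks look in the newest picture that a camera, given by its name, has taken for a name from the list of things; names that differ only in an ending like _2 or _b are one class to them, and where a whole thing is asked for, a point or a joint stands for the part that bears it (a point fixed in the world has none). Each returns a list of dicts, best first, with "conf" (0 to 1); they miss things now and then, are a little off and sometimes report something else, mostly with a low value. They report only what shows in the picture. A call takes as long as a camera call. They do not tell look-alikes from the thing itself.
- robot.spot_in(name, camera): "centre" ([column, row] in pixels, amid what is visible of it).
- robot.cut_out(name, camera): "pixels" (400x640 bool, what is visible of it) and "centre" ([column, row] in pixels, amid what is visible of it).
- robot.landmark_of(name, camera): "centre" ([column, row] in pixels: a listed point, or the origin of a listed thing).
The state is a dict: "time_s": time; "joints": joint angles; "qvel": joint speeds; "joint_torque": joint torques, N m; "position": TCP position; "tool_rot": TCP orientation; "force": force on the tool from outside, world axes, zero at the start; "torque": the same for the moment, N m; "finger_gap": opening from 0.0 (shut) to 1.0 (fully open).
Only numpy, scipy, OpenCV 4.12 (cv2) and the standard library are available. Lean on these libraries where they do the work, as an engineer would, in place of code of your own. Each camera call takes 0.05 s, during which the arm holds its last target.

## Working session

There is one attempt and no reset: what is moved stays moved. The work goes in short steps, Python scripts to look and compute and a shell command to move; the robot and the scene stay as the last step left them, time stands still between calls to the robot, and variables do not carry over. Pictures are saved under pics/ and viewed, and the job is handed in when it is done.

```bash
ls; mkdir -p pics
python3 - <<'E'
from workcell import robot
import cv2,numpy as np
for c in("side","top"):
    d=robot.capture(c); cv2.imwrite(f"pics/{c}0.png",d["img"][:,:,::-1])
    print(c,d["fx"],d["fy"],d["cx"],d["cy"],d["k1"],np.round(d["extrinsics"],4).tolist())
s=robot.sense();print(s)
E
```

```text
pics
side 472.45691174313436 472.45691174313436 319.6967226231999 199.30457106766687 -0.11397305500971298 [[-0.9784, -0.2065, -0.0081, 0.5376], [-0.1375, 0.6799, -0.7203, 0.125], [0.1543, -0.7037, -0.6936, 1.1188], [0.0, 0.0, 0.0, 1.0]]
top 372.43888415970656 372.43888415970656 319.95936807282544 199.1761962605197 0.02874955409600194 [[-0.0472, -0.9989, -0.0037, 0.0346], [-0.9765, 0.0469, -0.2105, 0.5575], [0.2104, -0.0063, -0.9776, 0.945], [0.0, 0.0, 0.0, 1.0]]
{'time_s': 0.1, 'joints': array([ 1.10570834e+00,  3.81160557e-01,  1.29813633e+00,  3.21369938e-05,
        1.46363833e+00, -2.15297481e-01]), 'qvel': array([-0.00062342, -0.00303863, -0.00269409,  0.00161592,  0.00075223,
       -0.00243265]), 'joint_torque': array([ 3.91834808e-03, -4.49222660e+01, -2.31659228e+01, -1.36134836e-04,
        3.59368685e-03,  1.69126417e-05]), 'position': array([0.13584625, 0.53271765, 0.24777277]), 'tool_rot': array([ 1.24572490e-01,  9.92210282e-01, -6.27482469e-04, -2.39046130e-04]), 'force': array([ 0.32553884, -0.7180367 ,  0.01950598]), 'torque': array([-0.02659546, -0.04781441, -0.00540434]), 'finger_gap': 0.9967676791888191}
```

View pics/side0.png

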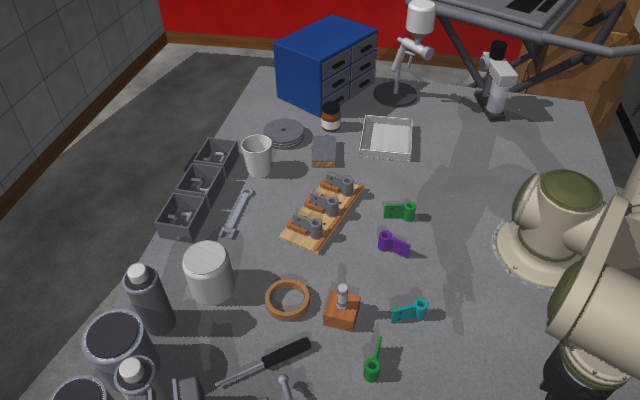

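View pics/top0.png

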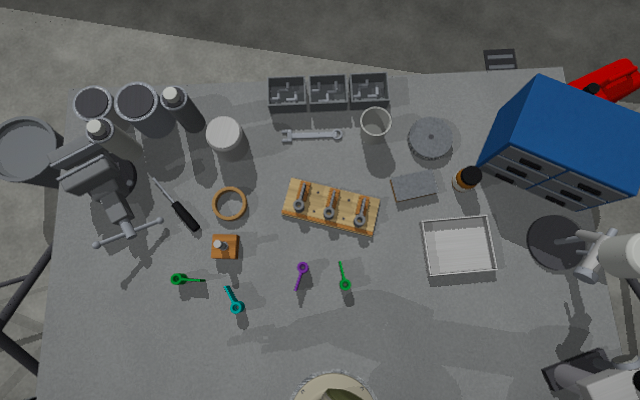

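The side view shows the rack with three hinges at (325,212), the gauge in its stand at (343,300), and the tray at (387,138). In the top view the rack is at (331,207), the gauge at (220,244) and the tray at (458,247). The coloured hinges are decoys.

```bash
cat > h.py <<'E'
from workcell import robot
import cv2,numpy as np
from scipy.optimize import least_squares
from scipy.spatial.transform import Rotation as R
def cap(c): return robot.capture(c)
def ray(d,px):
    p=np.array([(px[0]-d["cx"])/d["fx"],(px[1]-d["cy"])/d["fy"]]);q=p.copy()
    for _ in range(20): q=p/(1+d["k1"]*(q@q))
    E=d["extrinsics"];Rm=E[:3,:3];o=-Rm.T@E[:3,3];v=Rm.T@np.array([q[0],q[1],1]);return o,v
def proj(d,P):
    E=d["extrinsics"];c=E[:3,:3]@np.asarray(P)+E[:3,3];q=c[:2]/c[2];q=q*(1+d["k1"]*(q@q))
    return np.array([q[0]*d["fx"]+d["cx"],q[1]*d["fy"]+d["cy"]])
def onz(d,px,z):
    o,v=ray(d,px);return o+v*(z-o[2])/v[2]
def tri(ds,pxs):
    A=np.zeros((3,3));b=np.zeros(3)
    for d,p in zip(ds,pxs):
        o,v=ray(d,p);v=v/np.linalg.norm(v);M=np.eye(3)-np.outer(v,v);A+=M;b+=M@o
    X=np.linalg.solve(A,b);e=[np.linalg.norm(proj(d,X)-p) for d,p in zip(ds,pxs)];return X,e
E
python3 - <<'E'
from h import *
D={c:cap(c) for c in("side","top")}
import pickle;pickle.dump(D,open("d0.pkl","wb"))
for n in["gauge","gauge_tip","stand_hole","rack","place_left","place_middle","place_right","hinge_a","hinge_a_half","tray"]:
    r={c:robot.landmark_of(n,c) for c in D}
    for c in D: print(n,c,[(np.round(x["centre"],1).tolist(),round(x["conf"],2)) for x in r[c][:7]])
    for x in r["side"]:
        for y in r["top"]:
            X,e=tri([D["side"],D["top"]],[x["centre"],y["centre"]])
            if max(e)<4: print("   ",np.round(X,4),np.round(e,1))
E
```

```text
gauge side [([341.1, 296.8], 0.76)]
gauge top [([216.9, 242.5], 0.48)]
    [0.4496 0.2779 0.0815] [1.6 1.2]
gauge_tip side [([339.3, 309.8], 0.62)]
gauge_tip top [([226.0, 244.7], 0.66), ([299.8, 207.1], 0.54)]
    [0.4513 0.2698 0.0207] [0.5 0.4]
stand_hole side [([340.6, 308.1], 0.93)]
stand_hole top [([222.8, 244.0], 0.64), ([463.9, 181.6], 0.59), ([225.9, 248.1], 0.27)]
    [0.45   0.2746 0.0357] [1.5 1.1]
    [0.4452 0.2687 0.026 ] [1.3 1. ]
rack side [([324.6, 215.4], 0.63), ([318.2, 227.2], 0.29)]
rack top [([332.3, 209.1], 0.62), ([224.4, 245.7], 0.18)]
    [ 0.5426 -0.0265 -0.013 ] [0.2 0.2]
    [ 0.5565 -0.0285 -0.0649] [1.3 1.2]
place_left side [([313.7, 227.3], 0.97), ([342.6, 307.3], 0.45), ([238.7, 212.0], 0.18)]
place_left top [([298.8, 203.7], 0.94)]
    [0.5514 0.0666 0.0388] [0.7 0.6]
place_middle side [([334.3, 205.6], 0.81)]
place_middle top [([327.0, 213.6], 0.92)]
    [ 0.5172 -0.0092  0.0457] [1.3 1.2]
place_right side [([346.3, 186.8], 0.88)]
place_right top [([360.1, 221.7], 0.94)]
    [ 0.4974 -0.0989  0.0307] [0.4 0.4]
hinge_a side [([384.9, 241.7], 0.97), 
[... 363 characters left out ...]
[2.3 1.7]
    [ 0.3329 -0.1132 -0.9824] [2.9 2.3]
    [ 0.5248 -0.0132  0.0382] [1.  0.9]
    [ 0.5313 -0.1044 -0.0551] [2.9 2.7]
    [0.2871 0.2418 0.0298] [1.7 1.4]
    [ 0.5536 -0.0155 -0.0552] [3.5 3.1]
    [ 0.3336 -0.0501  0.0176] [0.1 0.1]
hinge_a_half side [([347.8, 193.7], 0.79), ([342.6, 311.7], 0.27)]
hinge_a_half top [([356.9, 224.4], 0.74), ([231.0, 148.1], 0.67), ([222.7, 246.8], 0.61)]
    [ 0.4922 -0.0914  0.0138] [0.2 0.2]
    [0.4443 0.277  0.0272] [1.  0.8]
tray side [([385.0, 142.7], 0.83), ([316.7, 224.5], 0.57)]
tray top [([454.9, 242.7], 0.75), ([223.0, 243.6], 0.5), ([329.7, 204.4], 0.32)]
    [ 0.4259 -0.363  -0.0077] [1.5 1.7]
    [ 0.5631 -0.0208 -0.046 ] [0.3 0.3]
```

Run:
```python
from h import *
import pickle;D=pickle.load(open("d0.pkl","rb"))
def crop(c,x,y,w,h,s): return cv2.resize(D[c]["img"][y:y+h,x:x+w,::-1],None,fx=s,fy=s,interpolation=cv2.INTER_CUBIC)
cv2.imwrite("pics/rt.png",crop("top",275,170,115,75,6.9))
cv2.imwrite("pics/rs.png",crop("side",275,165,100,75,8))
a=crop("top",200,220,50,50,8);b=crop("side",315,275,50,55,7.27)[:400]
cv2.imwrite("pics/g.png",np.hstack([a,cv2.resize(b,(364,400))]))
cv2.imwrite("pics/tr.png",np.hstack([crop("top",415,210,90,75,4.4),crop("side",350,110,75,63,5.25)[:330]]))
```

```text
(no output)
```

View pics/rt.png

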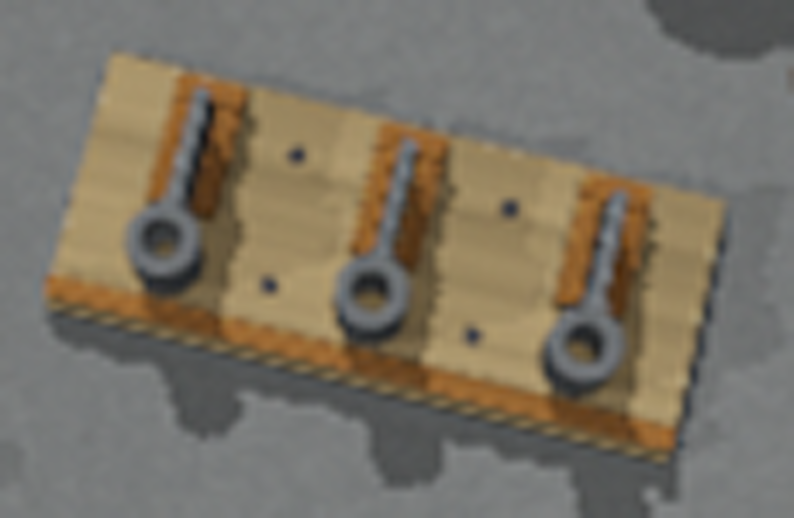

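View pics/rs.png

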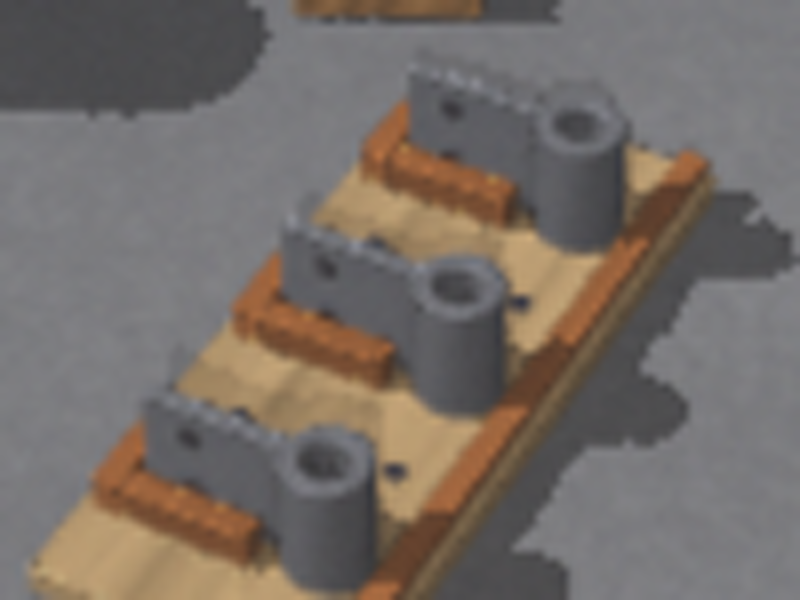

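View pics/g.png

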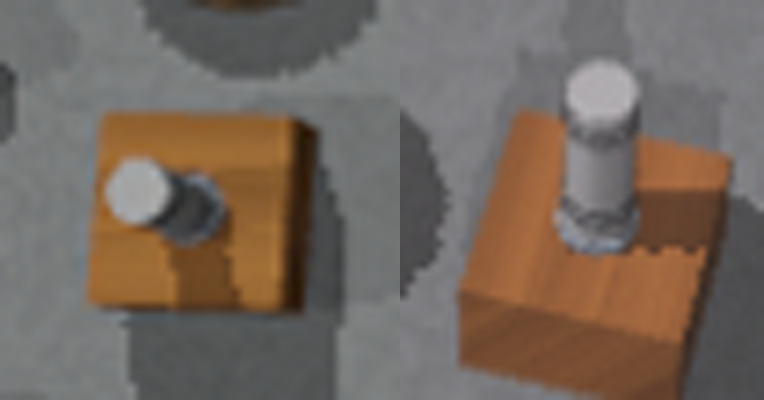

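View pics/tr.png

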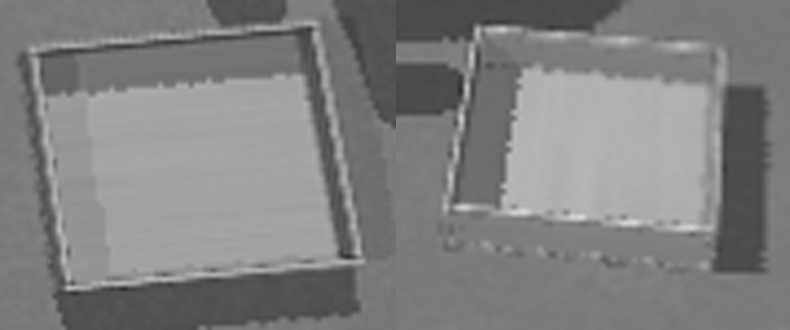

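Run:
```python
from h import *
import pickle;D=pickle.load(open("d0.pkl","rb"))
u=lambda x,y,s,ox,oy:((x+.5)/s-.5+ox,(y+.5)/s-.5+oy)
T={"L":u(165,242,6.9,275,170),"M":u(373,293,6.9,275,170),"R":u(584,345,6.9,275,170),"G":u(140,191,8,200,220)}
S={"L":u(326,460,8,275,165),"M":u(458,287,8,275,165),"R":u(577,124,8,275,165),"G":u(201,92,7.27,315,275)}
for k in T:
    z=.104 if k=="G" else .058
    print(k,"top",onz(D["top"],T[k],z)[:2].round(4),"side",onz(D["side"],S[k],z)[:2].round(4),"tri",tri([D["side"],D["top"]],[S[k],T[k]]),np.round(T[k],1),np.round(S[k],1))
# gauge collar/stand corners top, z=.04
for p in[(103,113),(295,117),(283,308),(92,303)]: print(onz(D["top"],u(*p,8,200,220),.04).round(4))
for p in[(124,110),(333,157),(285,345),(58,295)]: print("s",onz(D["side"],u(*p,7.27,315,275),.04).round(4))
# tray rim z=.03 
for p in[(28,52),(318,26),(360,260),(68,287)]: print("tt",onz(D["top"],u(*p,4.4,415,210),.03).round(4))
for p in[(478-396,30),(722-396,47),(712-396,228),(450-396,207)]: print("ts",onz(D["side"],u(*p,5.25,350,110),.03).round(4))
# rack board corners z=.012 ; lip
for p in[(115,52),(725,203),(678,430),(48,280)]: print("r",onz(D["top"],u(*p,6.9,275,170),.012).round(4))
```

```text
L top [0.5465 0.0665] side [0.5454 0.0669] tri (array([0.54604338, 0.06652739, 0.05768725]), [np.float64(0.23145725544068696), np.float64(0.2031483894322545)]) [298.5 204.6] [315.3 222.1]
M top [ 0.5225 -0.0135] side [ 0.5211 -0.013 ] tri (array([ 0.52184743, -0.01349774,  0.05759226]), [np.float64(0.2784354117240437), np.float64(0.25711240259502854)]) [328.6 212. ] [331.8 200.4]
R top [ 0.4982 -0.0939] side [ 0.4976 -0.0951] tri (array([ 0.49771361, -0.09372404,  0.05926864]), [np.float64(0.11338119155153802), np.float64(0.1101953102928543)]) [359.2 219.6] [346.7 180.1]
G top [0.4479 0.2713] side [0.4462 0.2708] tri (array([0.44699203, 0.27111932, 0.10459484]), [np.float64(0.4494333937266948), np.float64(0.35442953981122377)]) [217.1 243.4] [342.2 287.2]
[0.4816 0.3016 0.04  ]
[0.4771 0.2372 0.04  ]
[0.4137 0.2411 0.04  ]
[0.4185 0.3042 0.04  ]
s [0.4734 0.2362 0.04  ]
s [0.4112 0.2404 0.04  ]
s [0.4148 0.3048 0.04  ]
s [0.4795 0.3015 0.04  ]
tt [ 0.4894 -0.265   0.03  ]
tt [ 0.4973 -0.4454  0.03  ]
tt [ 0.3544 -0.4498  0.03  ]
tt [ 0.346  -0.2738  0.03  ]
ts [ 0.4955 -0.4423  0.03  ]
ts [ 0.3499 -0.4543  0.03  ]
ts [ 0.344  -0.2776  0.03  ]
ts [ 0.487  -0.2672  0.03  ]
r [0.6372 0.0869 0.012 ]
r [ 0.5611 -0.1606  0.012 ]
r [ 0.4691 -0.1342  0.012 ]
r [0.5424 0.1171 0.012 ]
```

```bash
cat >> h.py <<'E'
YAW=16.7
def to(*P,yaw=None):
    s=robot.sense();Q=R.from_quat(s["tool_rot"]);p=s["position"]
    yaw=YAW if yaw is None else yaw
    y=np.array([np.sin(np.radians(yaw)),np.cos(np.radians(yaw)),0]);z=np.array([0,0,-1.]);x=np.cross(y,z)
    Rt=R.from_matrix(np.c_[x,y,z])
    print("t",round(s["time_s"],2),"p",p.round(4),"F",s["force"].round(1),"gap",round(s["finger_gap"],3),"turn",(Q.inv()*Rt).as_rotvec(degrees=True).round(2))
    for q in P: print(q,"->",(Q.inv().apply(np.array(q)-p)*100).round(2))
E
python3 -c "
from h import *
to((.447,.271,.16),(.447,.271,.074))"
```

```text
t 1.2 p [0.1359 0.5329 0.2483] F [-0.7 -0.7 -0.1] gap 1.001 turn [-0.   -0.    2.39]
(0.447, 0.271, 0.16) -> [-36.61 -17.69   8.83]
(0.447, 0.271, 0.074) -> [-36.61 -17.69  17.43]
```

```bash
python3 -m jog '[[-6,-3,1,0,0,2.4,0],[-12,-6,3,0,0,2.4,0],[-18,-9,4,0,0,2.4,0],[-24,-12,6,0,0,2.4,0],[-30,-15,7.5,0,0,2.4,0],[-34,-17,8.5,0,0,2.4,0],[-36.6,-17.7,8.8,0,0,2.4,0],[-36.6,-17.7,8.8,0,0,2.4,0],[-36.6,-17.7,10,0,0,2.4,0],[-36.6,-17.7,10,0,0,2.4,0]]'
python3 -c "
from h import *
to((.447,.271,.074))"
```

```text
time_s: 2.45
position: [0.4455, 0.2715, 0.1475]
tool_rot: [0.145, 0.989, -0.0, -0.001]
force: [-0.8, -0.8, 0.5]
finger_gap: 1.002
t 2.45 p [0.4455 0.2715 0.1475] F [-0.8 -0.8  0.5] gap 1.002 turn [-0.07 -0.1   0.07]
(0.447, 0.271, 0.074) -> [-0.17  0.01  7.34]
```

```bash
python3 -m jog '[[-0.1,0,3,0,0,0,0],[-0.1,0,6,0,0,0,0],[-0.1,0,7.3,0,0,0,0],[-0.1,0,7.3,0,0,0,0],[-0.1,0,7.3,0,0,0,120],[-0.1,0,7.3,0,0,0,255],[-0.1,0,7.3,0,0,0,255],[-0.1,0,7.3,0,0,0,255],[-0.1,0,7.3,0,0,0,255],[-0.1,0,7.3,0,0,0,255]]'
python3 - <<'E'
from h import *
to((.447,.271,.074))
for c in("side","top"):
    d=cap(c);cv2.imwrite(f"pics/grip_{c}.png",cv2.resize(d["img"][200:320,180:380,::-1] if c=="top" else d["img"][230:350,240:440,::-1],None,fx=4,fy=4,interpolation=2))
E
```

```text
time_s: 3.7
position: [0.448, 0.2708, 0.0758]
tool_rot: [0.145, 0.989, 0.0, 0.0]
force: [-1.4, 0.1, 5.7]
finger_gap: 0.218
t 3.7 p [0.448  0.2708 0.0758] F [-1.4  0.1  5.7] gap 0.218 turn [ 0.03  0.03 -0.01]
(0.447, 0.271, 0.074) -> [ 0.1  -0.01  0.18]
```

```bash
python3 -c "
from h import *
to((.448,.271,.166),(.546,.0667,.166))"
python3 -m jog '[[0,0,-2,0,0,0,255],[0,0,-5,0,0,0,255],[0,0,-9,0,0,0,255],[0,0,-9,0,0,0,255],[0,0,-9,0,0,0,255],[0,0,-9,0,0,0,255],[0,0,-9,0,0,0,255],[0,0,-9,0,0,0,255],[0,0,-9,0,0,0,255],[0,0,-9,0,0,0,255]]'
python3 - <<'E'
from h import *
to((.546,.0667,.166))
for c in("side","top"):
    d=cap(c);cv2.imwrite(f"pics/up_{c}.png",cv2.resize(d["img"][200:320,180:380,::-1] if c=="top" else d["img"][210:330,240:440,::-1],None,fx=4,fy=4,interpolation=2))
E
```

```text
t 3.8 p [0.448  0.2708 0.0758] F [-0.3  0.6  5.5] gap 0.221 turn [ 0.03  0.04 -0.01]
(0.448, 0.271, 0.166) -> [ 0.    0.03 -9.02]
(0.546, 0.0667, 0.166) -> [-15.26 -16.72  -9.02]
time_s: 5.05
position: [0.4478, 0.2706, 0.1653]
tool_rot: [0.145, 0.989, -0.0, -0.0]
force: [-0.2, 0.6, -1.1]
finger_gap: 0.217
t 5.05 p [0.4478 0.2706 0.1653] F [-0.2  0.6 -1.1] gap 0.217 turn [-0.   -0.   -0.01]
(0.546, 0.0667, 0.166) -> [-15.27 -16.71  -0.07]
```

View pics/up_side.png

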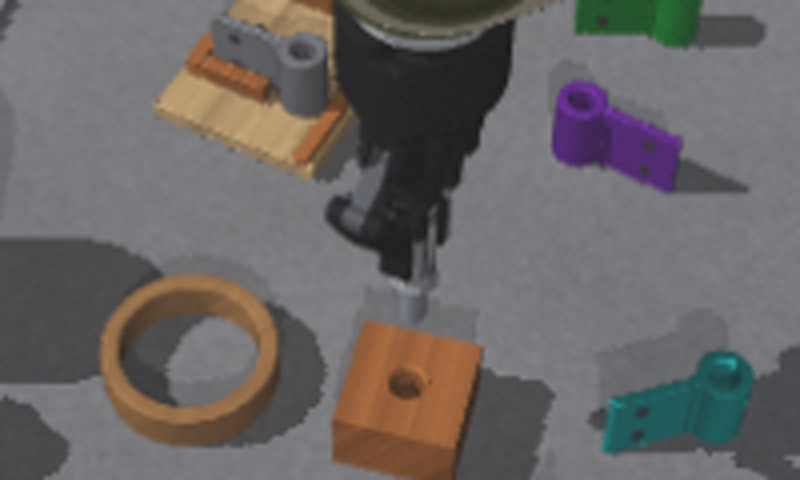

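View pics/up_top.png

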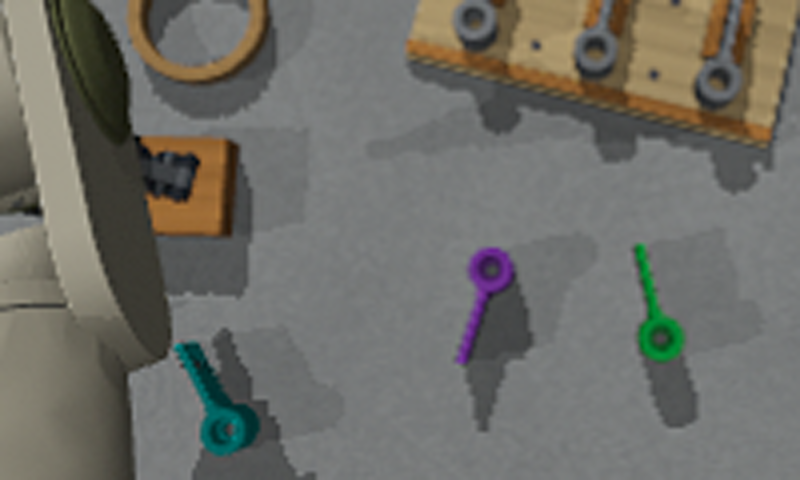

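The gauge is held with its pin clear of the hole. In the side view the pin end is at about (342.6,290) and the open stand hole at (341.4,305.4).

```bash
python3 - <<'E'
from h import *
import pickle;D=pickle.load(open("d0.pkl","rb"))
d=D["side"]
print("tip",onz(d,(342.6,290.2),.0995),"hole",onz(d,(341.4,305.4),.04), proj(d,(.4478,.2706,.0995)))
E
python3 -m jog '[[-4,-4,-0.1,0,0,0,255],[-8,-8,-0.1,0,0,0,255],[-12,-12,-0.1,0,0,0,255],[-15.3,-16.7,0,0,0,0,255],[-15.3,-16.7,0,0,0,0,255],[-15.3,-16.7,0,0,0,0,255],[-15.3,-16.7,1.5,0,0,0,255],[-15.3,-16.7,2.2,0,0,0,255],[-15.3,-16.7,2.2,0,0,0,255],[-15.3,-16.7,2.2,0,0,0,255]]'
python3 - <<'E'
from h import *
to((.546,.0667,.140))
for c in("side","top"):
    d=cap(c);cv2.imwrite(f"pics/L_{c}.png",cv2.resize(d["img"][150:250,250:400,::-1],None,fx=5,fy=5,interpolation=2))
E
```

```text
tip [0.44462641 0.27445817 0.0995    ] hole [0.44615195 0.27082656 0.04      ] [341.35609629 288.35462566]
time_s: 6.4
position: [0.5464, 0.067, 0.1435]
tool_rot: [0.145, 0.989, 0.0, 0.0]
force: [0.3, -0.5, -1.4]
finger_gap: 0.216
t 6.4 p [0.5464 0.067  0.1435] F [ 0.3 -0.5 -1.4] gap 0.216 turn [0.   0.02 0.01]
(0.546, 0.0667, 0.14) -> [ 0.03 -0.04  0.35]
```

View pics/L_side.png

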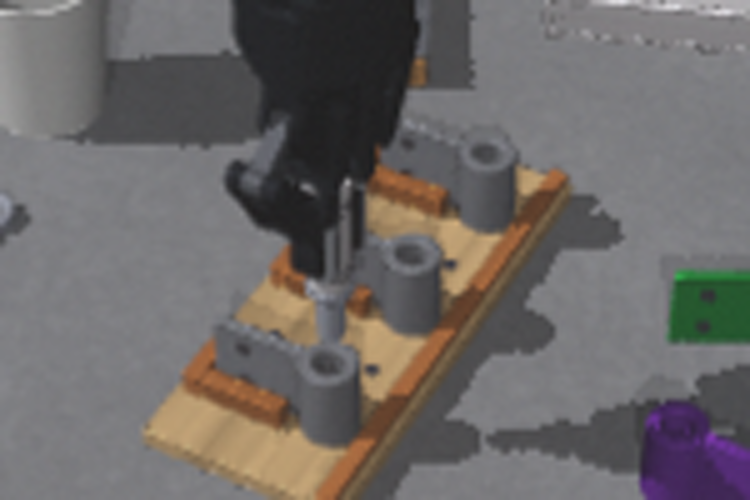

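View pics/L_top.png

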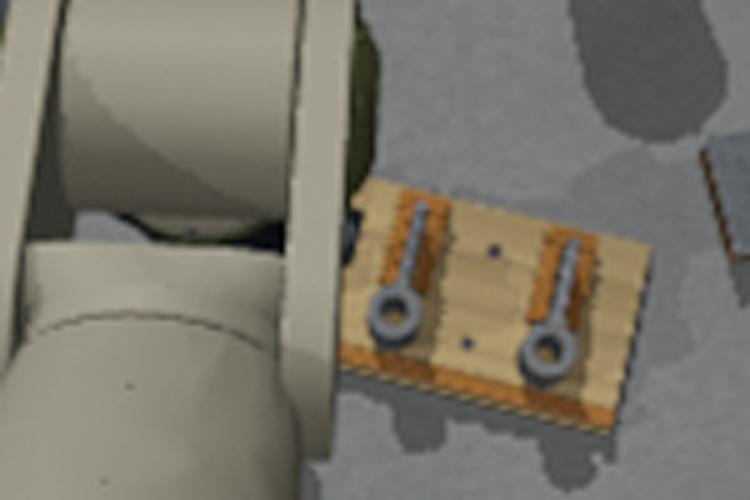

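Run:
```python
from h import *
d=cap("side")
im=d["img"][195:240,290:340,::-1]
cv2.imwrite("pics/Lz.png",cv2.resize(im,None,fx=13,fy=13,interpolation=2))
f=lambda P:((proj(d,P)-[290,195]+.5)*13-.5).round(1)
p=robot.sense()["position"]
for dz in(.0658,.0358,.0318): print(dz,f((p[0],p[1],p[2]-dz)))
print("rim",f((.546,.0667,.058)),f((.5454,.0669,.058)))
```

```text
0.0658 [328.1 280.5]
0.0358 [325.5 162. ]
0.0318 [325.1 145.9]
rim [332.2 356.5] [335.2 357.8]
```

View pics/Lz.png

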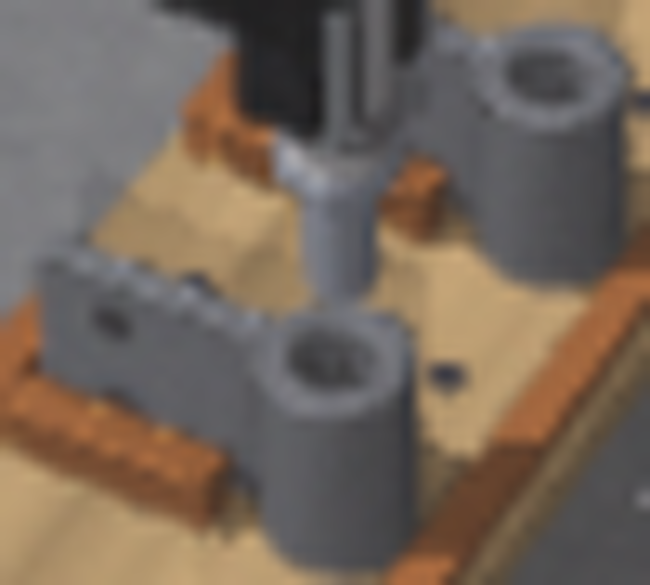

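```bash
python3 -m jog '[[-0.08,-0.01,0.8,0,0,0,255],[-0.08,-0.01,1.4,0,0,0,255],[-0.08,-0.01,1.6,0,0,0,255],[-0.08,-0.01,1.7,0,0,0,255],[-0.08,-0.01,1.8,0,0,0,255],[-0.08,-0.01,1.9,0,0,0,255],[-0.08,-0.01,2.0,0,0,0,255],[-0.08,-0.01,2.1,0,0,0,255],[-0.08,-0.01,2.1,0,0,0,255],[-0.08,-0.01,2.1,0,0,0,255]]'
python3 - <<'E'
from h import *
to((.5471,.0667,.1225))
d=cap("side")
cv2.imwrite("pics/Lz2.png",cv2.resize(d["img"][195:240,290:340,::-1],None,fx=13,fy=13,interpolation=2))
E
```

```text
time_s: 7.8
position: [0.5471, 0.0664, 0.1223]
tool_rot: [0.145, 0.989, -0.0, 0.0]
force: [-0.3, 0.3, -1.6]
finger_gap: 0.22
t 7.8 p [0.5471 0.0664 0.1223] F [-0.3  0.3 -1.6] gap 0.22 turn [-0.    0.   -0.01]
(0.5471, 0.0667, 0.1225) -> [ 0.01  0.03 -0.02]
```

View pics/Lz2.png

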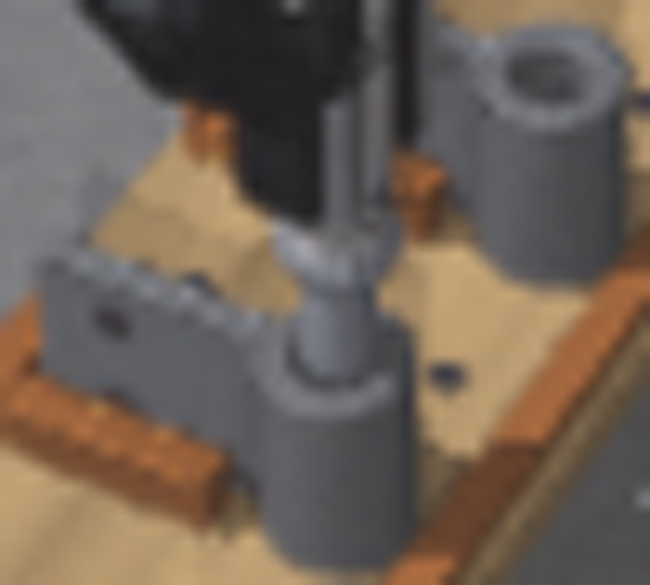

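```bash
python3 -m jog '[[0,0.02,0.4,0,0,0,255],[0,0.02,0.8,0,0,0,255],[0,0.02,1.1,0,0,0,255],[0,0.02,1.3,0,0,0,255],[0,0.02,1.5,0,0,0,255],[0,0.02,1.6,0,0,0,255],[0,0.02,1.7,0,0,0,255],[0,0.02,1.8,0,0,0,255],[0,0.02,1.8,0,0,0,255],[0,0.02,1.8,0,0,0,255]]'
python3 -c "
from h import *
to((.5471,.0667,.0938))"
```

```text
time_s: 9.1
position: [0.5474, 0.0665, 0.1056]
tool_rot: [0.145, 0.989, -0.0, 0.001]
force: [-2.5, 0.1, 10.3]
finger_gap: 0.218
t 9.1 p [0.5474 0.0665 0.1056] F [-2.5  0.1 10.3] gap 0.218 turn [ 0.01  0.1  -0.  ]
(0.5471, 0.0667, 0.0938) -> [0.04 0.01 1.18]
```

Left bore: the pin stopped with 10 N at about 18 mm depth, so it is choked. Next, the middle bore.

```bash
python3 -m jog '[[0,0,-1.2,0,0,0,255],[0,0,-2.6,0,0,0,255],[0,0,-3.7,0,0,0,255],[0,0,-3.9,0,0,0,255],[0.03,-4,-3.9,0,0,0,255],[0.03,-7,-3.9,0,0,0,255],[0.03,-8.36,-3.6,0,0,0,255],[0.03,-8.36,-3.2,0,0,0,255],[0.03,-8.36,-3.2,0,0,0,255],[0.03,-8.36,-3.2,0,0,0,255]]'
python3 - <<'E'
from h import *
to((.5231,-.0135,.1223))
d=cap("side")
cv2.imwrite("pics/Mz.png",cv2.resize(d["img"][175:220,305:355,::-1],None,fx=13,fy=13,interpolation=2))
p=robot.sense()["position"]
f=lambda P:((proj(d,P)-[305,175]+.5)*13-.5).round(1)
for z in(p[2]-.0658,.058): print(f((p[0],p[1],z)))
E
```

```text
time_s: 10.35
position: [0.523, -0.0126, 0.1362]
tool_rot: [0.145, 0.989, 0.0, -0.0]
force: [-1.2, -0.1, -0.2]
finger_gap: 0.222
t 10.35 p [ 0.523  -0.0126  0.1362] F [-1.2 -0.1 -0.2] gap 0.222 turn [ 0.01 -0.01  0.05]
(0.5231, -0.0135, 0.1223) -> [-0.04 -0.08  1.39]
[345.1 288.4]
[344.5 336.1]
```

View pics/Mz.png

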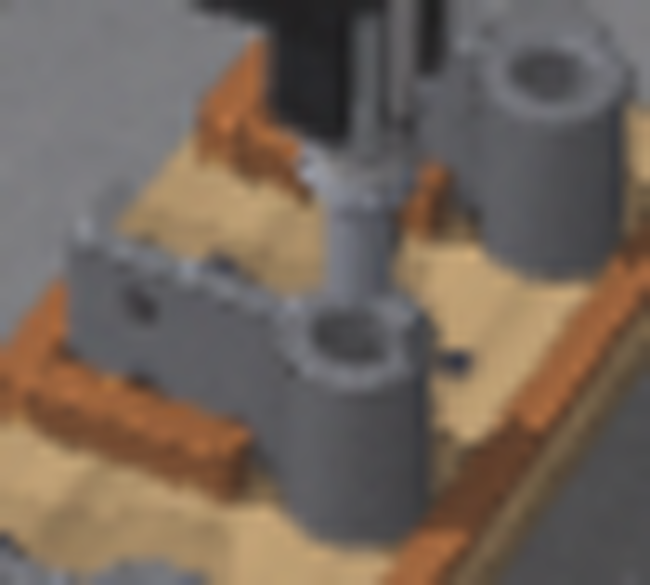

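```bash
python3 -m jog '[[-0.05,-0.07,0.6,0,0,0,255],[-0.05,-0.07,1.0,0,0,0,255],[-0.05,-0.07,1.1,0,0,0,255],[-0.05,-0.07,1.2,0,0,0,255],[-0.05,-0.07,1.3,0,0,0,255],[-0.05,-0.07,1.4,0,0,0,255],[-0.05,-0.07,1.45,0,0,0,255],[-0.05,-0.07,1.5,0,0,0,255],[-0.05,-0.07,1.5,0,0,0,255],[-0.05,-0.07,1.5,0,0,0,255]]'
python3 - <<'E'
from h import *
to((.5231,-.0135,.1223))
d=cap("side")
cv2.imwrite("pics/Mz2.png",cv2.resize(d["img"][175:220,305:355,::-1],None,fx=13,fy=13,interpolation=2))
E
```

```text
time_s: 11.65
position: [0.5231, -0.0142, 0.1213]
tool_rot: [0.145, 0.989, -0.0, 0.0]
force: [0.5, -0.3, -0.5]
finger_gap: 0.215
t 11.65 p [ 0.5231 -0.0142  0.1213] F [ 0.5 -0.3 -0.5] gap 0.215 turn [-0.    0.   -0.01]
(0.5231, -0.0135, 0.1223) -> [ 0.02  0.07 -0.1 ]
```

View pics/Mz2.png

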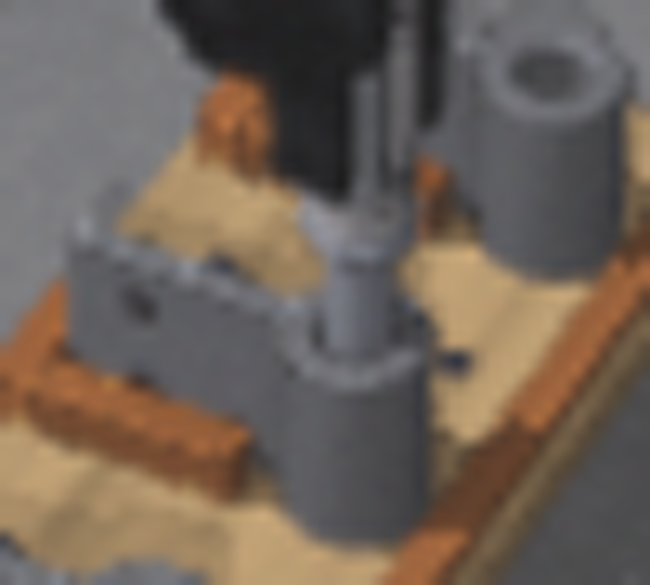

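```bash
python3 -m jog '[[0,0.05,0.4,0,0,0,255],[0,0.05,0.8,0,0,0,255],[0,0.05,1.1,0,0,0,255],[0,0.05,1.3,0,0,0,255],[0,0.05,1.4,0,0,0,255],[0,0.05,1.5,0,0,0,255],[0,0.05,1.6,0,0,0,255],[0,0.05,1.7,0,0,0,255],[0,0.05,1.7,0,0,0,255],[0,0.05,1.7,0,0,0,255]]'
python3 -c "
from h import *
to((.5231,-.0135,.0938))"
```

```text
time_s: 12.95
position: [0.5232, -0.0138, 0.1044]
tool_rot: [0.145, 0.989, 0.0, 0.0]
force: [-0.5, 0.6, 0.6]
finger_gap: 0.226
t 12.95 p [ 0.5232 -0.0138  0.1044] F [-0.5  0.6  0.6] gap 0.226 turn [ 0.    0.01 -0.01]
(0.5231, -0.0135, 0.0938) -> [0.02 0.02 1.06]
```

```bash
python3 -m jog '[[0,0,0.3,0,0,0,255],[0,0,0.5,0,0,0,255],[0,0,0.7,0,0,0,255],[0,0,0.85,0,0,0,255],[0,0,0.95,0,0,0,255],[0,0,1.05,0,0,0,255],[0,0,1.1,0,0,0,255],[0,0,1.15,0,0,0,255],[0,0,1.2,0,0,0,255],[0,0,1.2,0,0,0,255]]'
python3 -c "
from h import *
to((.5231,-.0135,.0938))"
```

```text
time_s: 14.2
position: [0.5233, -0.0138, 0.0937]
tool_rot: [0.145, 0.989, -0.0, 0.001]
force: [-3.9, 1.0, 14.6]
finger_gap: 0.22
t 14.2 p [ 0.5233 -0.0138  0.0937] F [-3.9  1.  14.6] gap 0.22 turn [-0.    0.08 -0.  ]
(0.5231, -0.0135, 0.0938) -> [ 0.03  0.02 -0.01]
```

```bash
python3 -m jog '[[0,0,0,0,0,0,255],[0,0,-1.5,0,0,0,255],[0,0,-3.2,0,0,0,255],[0,0,-4.6,0,0,0,255],[0,0,-5,0,0,0,255],[0,-4,-5,0,0,0,255],[0,-7.5,-5,0,0,0,255],[0,-8.45,-4.6,0,0,0,255],[0,-8.45,-4.4,0,0,0,255],[0,-8.45,-4.4,0,0,0,255]]'
python3 - <<'E'
from h import *
to((.4992,-.0945,.1223))
d=cap("side")
cv2.imwrite("pics/Rz.png",cv2.resize(d["img"][155:200,320:370,::-1],None,fx=13,fy=13,interpolation=2))
p=robot.sense()["position"]
f=lambda P:((proj(d,P)-[320,155]+.5)*13-.5).round(1)
for z in(p[2]-.0658,.058): print(f((p[0],p[1],z)))
E
```

```text
time_s: 15.45
position: [0.499, -0.0938, 0.136]
tool_rot: [0.145, 0.989, 0.0, -0.0]
force: [0.2, -0.4, -1.3]
finger_gap: 0.217
t 15.45 p [ 0.499  -0.0938  0.136 ] F [ 0.2 -0.4 -1.3] gap 0.217 turn [ 0.02 -0.05  0.04]
(0.4992, -0.0945, 0.1223) -> [-0.04 -0.06  1.37]
[346.6 288.4]
[344.7 335.1]
```

View pics/Rz.png

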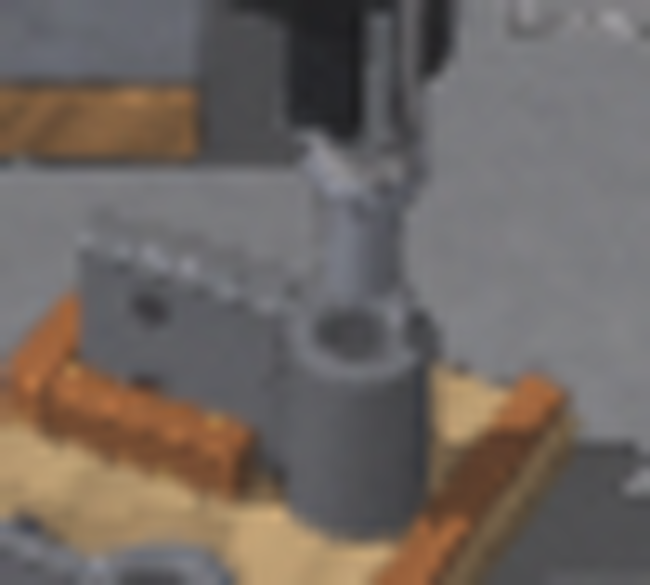

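```bash
python3 -m jog '[[-0.03,0,0.6,0,0,0,255],[-0.03,0,1.0,0,0,0,255],[-0.03,0,1.1,0,0,0,255],[-0.03,0,1.2,0,0,0,255],[-0.03,0,1.3,0,0,0,255],[-0.03,0,1.4,0,0,0,255],[-0.03,0,1.45,0,0,0,255],[-0.03,0,1.5,0,0,0,255],[-0.03,0,1.5,0,0,0,255],[-0.03,0,1.5,0,0,0,255]]'
python3 - <<'E'
from h import *
to((.4992,-.0945,.1223))
d=cap("side")
cv2.imwrite("pics/Rz2.png",cv2.resize(d["img"][155:200,320:370,::-1],None,fx=13,fy=13,interpolation=2))
E
```

```text
time_s: 16.75
position: [0.4992, -0.0948, 0.1213]
tool_rot: [0.145, 0.989, -0.0, 0.0]
force: [0.2, -0.6, -1.2]
finger_gap: 0.221
t 16.75 p [ 0.4992 -0.0948  0.1213] F [ 0.2 -0.6 -1.2] gap 0.221 turn [-0.    0.   -0.01]
(0.4992, -0.0945, 0.1223) -> [ 0.01  0.03 -0.1 ]
```

View pics/Rz2.png

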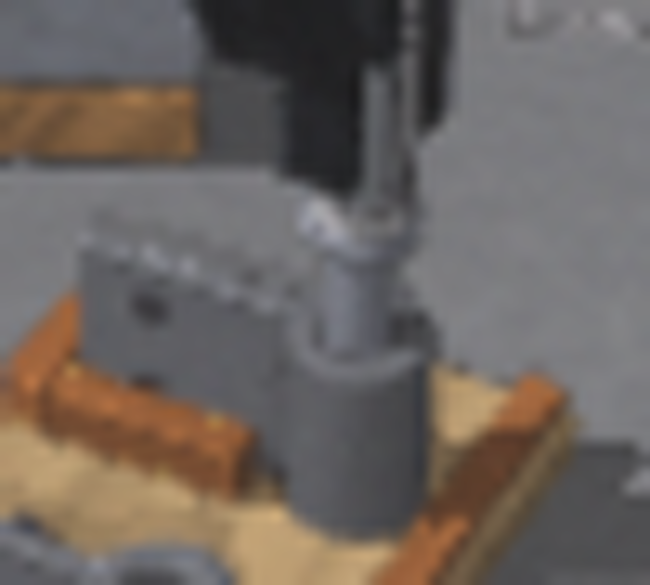

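```bash
python3 -m jog '[[0,0.02,0.4,0,0,0,255],[0,0.02,0.8,0,0,0,255],[0,0.02,1.1,0,0,0,255],[0,0.02,1.3,0,0,0,255],[0,0.02,1.4,0,0,0,255],[0,0.02,1.5,0,0,0,255],[0,0.02,1.6,0,0,0,255],[0,0.02,1.7,0,0,0,255],[0,0.02,1.7,0,0,0,255],[0,0.02,1.7,0,0,0,255]]'
python3 -c "
from h import *
to((.4992,-.0945,.0938))"
```

```text
time_s: 18.05
position: [0.4992, -0.0946, 0.1043]
tool_rot: [0.145, 0.989, 0.0, -0.0]
force: [0.4, -0.9, -1.9]
finger_gap: 0.219
t 18.05 p [ 0.4992 -0.0946  0.1043] F [ 0.4 -0.9 -1.9] gap 0.219 turn [ 0.   -0.   -0.01]
(0.4992, -0.0945, 0.0938) -> [0.01 0.01 1.05]
```

```bash
python3 -m jog '[[0,0,0.3,0,0,0,255],[0,0,0.5,0,0,0,255],[0,0,0.7,0,0,0,255],[0,0,0.85,0,0,0,255],[0,0,0.95,0,0,0,255],[0,0,1.05,0,0,0,255],[0,0,1.1,0,0,0,255],[0,0,1.15,0,0,0,255],[0,0,1.18,0,0,0,255],[0,0,1.18,0,0,0,255]]'
python3 -c "
from h import *
to((.4992,-.0945,.0938))"
```

```text
time_s: 19.3
position: [0.4993, -0.0948, 0.0937]
tool_rot: [0.145, 0.989, -0.0, 0.001]
force: [-5.6, -1.4, 12.6]
finger_gap: 0.217
t 19.3 p [ 0.4993 -0.0948  0.0937] F [-5.6 -1.4 12.6] gap 0.217 turn [-0.04  0.07 -0.  ]
(0.4992, -0.0945, 0.0938) -> [ 0.02  0.03 -0.01]
```

Middle and right bores let the collar seat, so they are clear. Returning the gauge.

```bash
python3 -m jog '[[0,0,0,0,0,0,255],[0,0,-2,0,0,0,255],[0,0,-5,0,0,0,255],[0,0,-7.2,0,0,0,255],[2,4,-7.2,0,0,0,255],[4,9,-7.2,0,0,0,255],[6.5,14,-7.2,0,0,0,255],[9,19.5,-7.2,0,0,0,255],[11.5,25,-7.2,0,0,0,255],[13.5,29.5,-7.2,0,0,0,255]]'
python3 -c "
from h import *
to((.4478,.2707,.1175),(.4478,.2707,.1058),(.4478,.2707,.0760))"
```

```text
time_s: 20.55
position: [0.4538, 0.2292, 0.1644]
tool_rot: [0.145, 0.989, 0.0, -0.0]
force: [1.1, -0.3, 0.0]
finger_gap: 0.218
t 20.55 p [0.4538 0.2292 0.1644] F [ 1.1 -0.3  0. ] gap 0.218 turn [ 0.03 -0.04  0.04]
(0.4478, 0.2707, 0.1175) -> [1.76 3.8  4.7 ]
(0.4478, 0.2707, 0.1058) -> [1.76 3.8  5.87]
(0.4478, 0.2707, 0.076) -> [1.76 3.8  8.85]
```

```bash
python3 -m jog '[[1,2,0,0,0,0,255],[1.8,3.9,0,0,0,0,255],[1.85,3.95,1,0,0,0,255],[1.85,3.95,3,0,0,0,255],[1.85,3.95,4.5,0,0,0,255],[1.85,3.95,5,0,0,0,255],[1.85,3.95,5,0,0,0,255],[1.85,3.95,5,0,0,0,255],[1.85,3.95,5,0,0,0,255],[1.85,3.95,5,0,0,0,255]]'
python3 - <<'E'
from h import *
to((.4478,.2707,.1058),(.4478,.2707,.0760))
d=cap("side")
cv2.imwrite("pics/S.png",cv2.resize(d["img"][270:325,310:370,::-1],None,fx=10,fy=10,interpolation=2))
E
```

```text
time_s: 21.8
position: [0.4485, 0.27, 0.1148]
tool_rot: [0.145, 0.989, 0.0, 0.0]
force: [-0.3, 0.3, -1.4]
finger_gap: 0.217
t 21.8 p [0.4485 0.27   0.1148] F [-0.3  0.3 -1.4] gap 0.217 turn [ 0.02  0.02 -0.01]
(0.4478, 0.2707, 0.1058) -> [0.09 0.05 0.9 ]
(0.4478, 0.2707, 0.076) -> [0.09 0.05 3.88]
```

View pics/S.png

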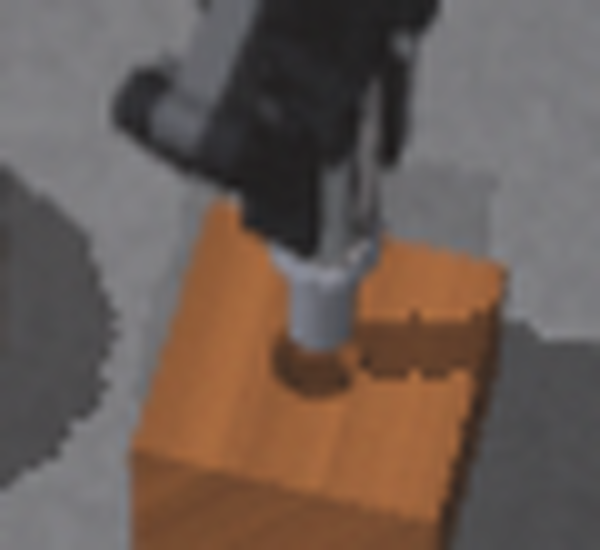

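```bash
python3 -m jog '[[0,0.05,0.3,0,0,0,255],[0,0.05,0.6,0,0,0,255],[0,0.05,0.8,0,0,0,255],[0,0.05,1.0,0,0,0,255],[0,0.05,1.2,0,0,0,255],[0,0.05,1.4,0,0,0,255],[0,0.05,1.7,0,0,0,255],[0,0.05,2,0,0,0,255],[0,0.05,2,0,0,0,255],[0,0.05,2,0,0,0,255]]'
python3 - <<'E'
from h import *
to((.4478,.2707,.1058),(.4478,.2707,.0760))
d=cap("side")
cv2.imwrite("pics/S2.png",cv2.resize(d["img"][270:325,310:370,::-1],None,fx=10,fy=10,interpolation=2))
E
```

```text
time_s: 23.1
position: [0.4486, 0.2704, 0.0946]
tool_rot: [0.145, 0.989, 0.0, 0.0]
force: [0.3, 1.1, -1.5]
finger_gap: 0.217
t 23.1 p [0.4486 0.2704 0.0946] F [ 0.3  1.1 -1.5] gap 0.217 turn [ 0.    0.   -0.01]
(0.4478, 0.2707, 0.1058) -> [ 0.08  0.   -1.12]
(0.4478, 0.2707, 0.076) -> [0.08 0.   1.86]
```

View pics/S2.png

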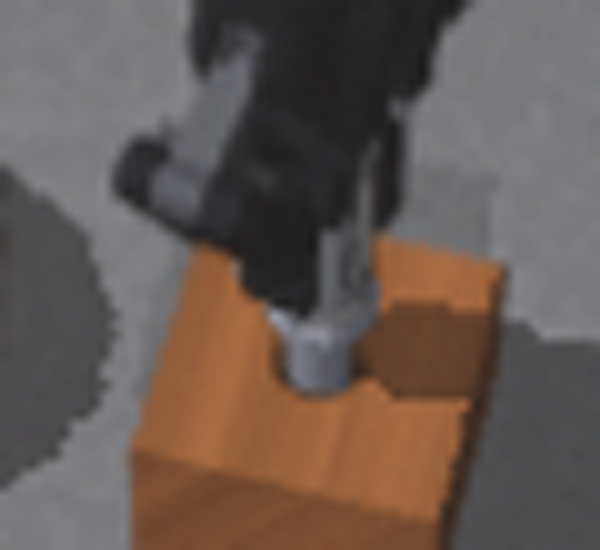

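```bash
python3 -m jog '[[0,0,0.4,0,0,0,255],[0,0,0.8,0,0,0,255],[0,0,1.2,0,0,0,255],[0,0,1.5,0,0,0,255],[0,0,1.7,0,0,0,255],[0,0,1.8,0,0,0,255],[0,0,1.85,0,0,0,255],[0,0,1.92,0,0,0,255],[0,0,1.92,0,0,0,255],[0,0,1.92,0,0,0,255]]'
python3 -c "
from h import *
to((.4478,.2707,.0760))"
```

```text
time_s: 24.4
position: [0.4487, 0.2704, 0.0758]
tool_rot: [0.145, 0.989, 0.0, 0.0]
force: [-1.1, -0.7, 4.5]
finger_gap: 0.218
t 24.4 p [0.4487 0.2704 0.0758] F [-1.1 -0.7  4.5] gap 0.218 turn [ 0.02  0.03 -0.01]
(0.4478, 0.2707, 0.076) -> [ 0.09  0.   -0.02]
```

```bash
python3 -m jog '[[0,0,0,0,0,0,120],[0,0,0,0,0,0,0],[0,0,0,0,0,0,0],[0,0,0,0,0,0,0],[0,0,-1,0,0,0,0],[0,0,-4,0,0,0,0],[0,0,-8,0,0,0,0],[0,0,-10,0,0,0,0],[0,0,-10,0,0,0,0],[0,0,-10,0,0,0,0]]'
python3 - <<'E'
from h import *
# barrel: TCP target over left hinge
to((.5473,.0666,.13),(.5473,.0666,.041))
d=cap("side")
cv2.imwrite("pics/S3.png",cv2.resize(d["img"][190:340,270:400,::-1],None,fx=4,fy=4,interpolation=2))
E
```

```text
time_s: 25.65
position: [0.4482, 0.2703, 0.1746]
tool_rot: [0.145, 0.989, -0.0, -0.001]
force: [0.0, 0.0, -1.0]
finger_gap: 1.0
t 25.65 p [0.4482 0.2703 0.1746] F [ 0.  0. -1.] gap 1.0 turn [-0.04 -0.06 -0.01]
(0.5473, 0.0666, 0.13) -> [-15.36 -16.65   4.46]
(0.5473, 0.0666, 0.041) -> [-15.37 -16.64  13.36]
```

View pics/S3.png

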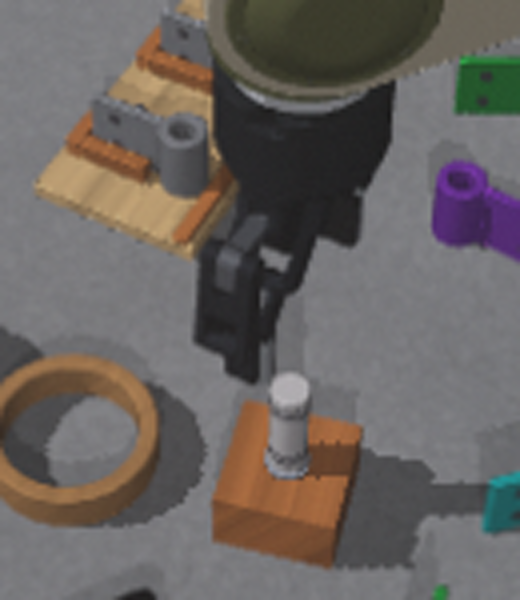

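```bash
python3 -m jog '[[-4,-4.3,0,0,0,0,60],[-8,-8.6,0,0,0,0,90],[-12,-13,0,0,0,0,90],[-15,-16.3,1,0,0,0,90],[-15.3,-16.7,3,0,0,0,90],[-15.3,-16.7,5,0,0,0,90],[-15.3,-16.7,6.5,0,0,0,90],[-15.3,-16.7,6.5,0,0,0,90],[-15.3,-16.7,6.5,0,0,0,90],[-15.3,-16.7,6.5,0,0,0,90]]'
python3 - <<'E'
from h import *
to((.5463,.0666,.046))
d=cap("side")
cv2.imwrite("pics/H1.png",cv2.resize(d["img"][170:250,270:370,::-1],None,fx=6,fy=6,interpolation=2))
E
```

```text
time_s: 26.95
position: [0.5474, 0.0666, 0.111]
tool_rot: [0.145, 0.989, 0.0, 0.001]
force: [0.0, -1.1, -0.4]
finger_gap: 0.651
t 26.95 p [0.5474 0.0666 0.111 ] F [ 0.  -1.1 -0.4] gap 0.651 turn [0.01 0.07 0.  ]
(0.5463, 0.0666, 0.046) -> [ 0.11 -0.03  6.5 ]
```

View pics/H1.png

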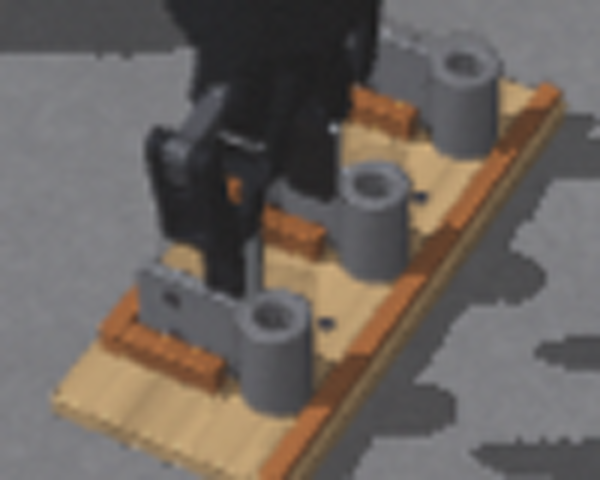

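```bash
python3 -m jog '[[0.1,0,2,0,0,0,90],[0.1,0,4,0,0,0,90],[0.1,0,5.5,0,0,0,90],[0.1,0,6.5,0,0,0,90],[0.1,0,6.5,0,0,0,90],[0.1,0,6.5,0,0,0,140],[0.1,0,6.5,0,0,0,180],[0.1,0,6.5,0,0,0,255],[0.1,0,6.5,0,0,0,255],[0.1,0,6.5,0,0,0,255]]'
python3 - <<'E'
from h import *
to((.5463,.0666,.046))
d=cap("side")
cv2.imwrite("pics/H2.png",cv2.resize(d["img"][170:250,270:370,::-1],None,fx=6,fy=6,interpolation=2))
E
```

```text
time_s: 28.25
position: [0.5465, 0.0668, 0.0461]
tool_rot: [0.145, 0.989, 0.0, 0.001]
force: [-1.5, 1.4, 6.0]
finger_gap: 0.338
t 28.25 p [0.5465 0.0668 0.0461] F [-1.5  1.4  6. ] gap 0.338 turn [ 0.02  0.09 -0.  ]
(0.5463, 0.0666, 0.046) -> [ 0.02 -0.02  0.01]
```

View pics/H2.png

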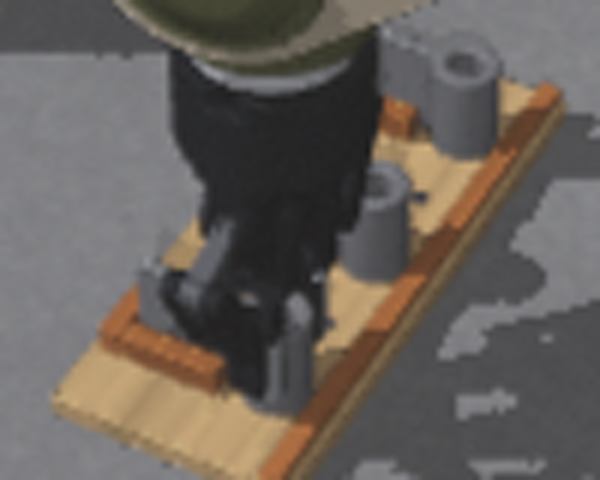

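```bash
python3 -m jog '[[0,0,-1.5,0,0,0,255],[0,0,-4,0,0,0,255],[0,0,-7.5,0,0,0,255],[0,0,-10,0,0,0,255],[0,0,-10,0,0,0,255],[0.2,-4,-10,0,0,0,255],[0.5,-9,-10,0,0,0,255],[0.8,-14,-10,0,0,0,255],[1.0,-19,-10,0,0,0,255],[1.2,-24,-10,0,0,0,255]]'
python3 - <<'E'
from h import *
to((.3975,-.3525,.145))
d=cap("side")
cv2.imwrite("pics/H3.png",d["img"][60:260,230:480,::-1])
E
```

```text
time_s: 29.55
position: [0.4643, -0.1607, 0.1442]
tool_rot: [0.145, 0.989, 0.0, -0.001]
force: [1.1, -1.1, -4.5]
finger_gap: 0.338
t 29.55 p [ 0.4643 -0.1607  0.1442] F [ 1.1 -1.1 -4.5] gap 0.338 turn [ 0.04 -0.13 -0.01]
(0.3975, -0.3525, 0.145) -> [  0.89 -20.29  -0.09]
```

View pics/H3.png

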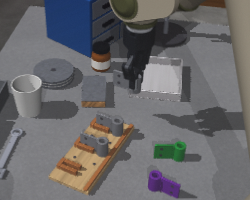

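```bash
python3 -m jog '[[0.2,-5,0,0,0,0,255],[0.4,-10,0,0,0,0,255],[0.6,-15,0,0,0,0,255],[0.8,-19,0,0,0,0,255],[0.9,-20.3,0,0,0,0,255],[0.9,-20.3,1.5,0,0,0,255],[0.9,-20.3,3.5,0,0,0,255],[0.9,-20.3,5,0,0,0,255],[0.9,-20.3,5,0,0,0,255],[0.9,-20.3,5,0,0,0,255]]'
python3 - <<'E'
from h import *
to((.3975,-.3525,.038))
d=cap("side")
cv2.imwrite("pics/H4.png",cv2.resize(d["img"][70:170,320:450,::-1],None,fx=5,fy=5,interpolation=2))
E
```

```text
time_s: 30.85
position: [0.3989, -0.3516, 0.0958]
tool_rot: [0.145, 0.989, -0.0, 0.0]
force: [0.6, 0.2, -3.9]
finger_gap: 0.339
t 30.85 p [ 0.3989 -0.3516  0.0958] F [ 0.6  0.2 -3.9] gap 0.339 turn [-0.03  0.03  0.01]
(0.3975, -0.3525, 0.038) -> [ 0.11 -0.13  5.78]
```

View pics/H4.png

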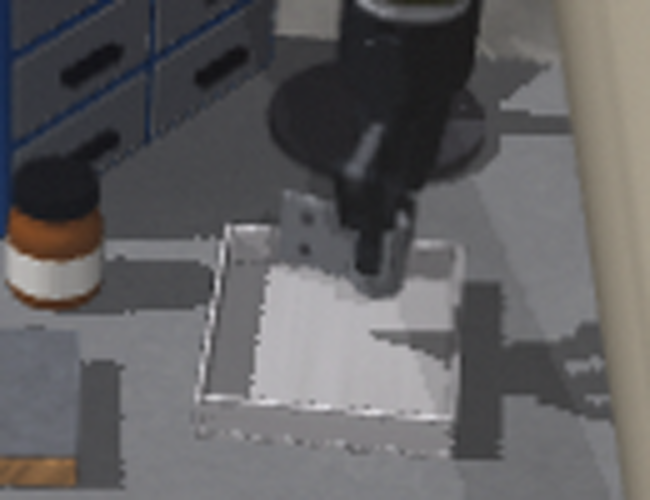

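```bash
python3 -m jog '[[0.1,-0.1,1.5,0,0,0,255],[0.1,-0.1,3,0,0,0,255],[0.1,-0.1,4,0,0,0,255],[0.1,-0.1,4.8,0,0,0,255],[0.1,-0.1,5.2,0,0,0,255],[0.1,-0.1,5.4,0,0,0,255],[0.1,-0.1,5.6,0,0,0,255],[0.1,-0.1,5.75,0,0,0,255],[0.1,-0.1,5.8,0,0,0,255],[0.1,-0.1,5.8,0,0,0,255]]'
python3 -c "
from h import *
to((.3975,-.3525,.038))"
```

```text
time_s: 32.15
position: [0.3974, -0.3523, 0.0381]
tool_rot: [0.145, 0.989, -0.0, 0.0]
force: [-2.6, 1.7, 4.2]
finger_gap: 0.335
t 32.15 p [ 0.3974 -0.3523  0.0381] F [-2.6  1.7  4.2] gap 0.335 turn [-0.04  0.04 -0.  ]
(0.3975, -0.3525, 0.038) -> [-0.01 -0.02  0.01]
```

Contact with the tray floor at the expected height. Releasing slowly and retreating.

```bash
python3 -m jog '[[0,0,0,0,0,0,150],[0,0,0,0,0,0,120],[0,0,0,0,0,0,100],[0,0,0,0,0,0,80],[0,0,0,0,0,0,80],[0,0,-1.5,0,0,0,80],[0,0,-4,0,0,0,80],[0,0,-8,0,0,0,80],[0,0,-12,0,0,0,80],[0,0,-15,0,0,0,80]]'
python3 -m jog '[[2,3,-3,0,0,0,80],[5,3,-5,0,0,0,80],[8,3,-7,0,0,0,80],[11,3,-7,0,0,0,80],[14,3,-7,0,0,0,80],[14,3,-7,0,0,0,80],[14,3,-7,0,0,0,80],[14,3,-7,0,0,0,80],[14,3,-7,0,0,0,80],[14,3,-7,0,0,0,80]]'
python3 - <<'E'
from h import *
to((.3975,-.3525,.038))
for c in("side","top"):
    d=cap(c);cv2.imwrite(f"pics/F_{c}.png",d["img"][:,:,::-1])
    if c=="side":cv2.imwrite("pics/F_z.png",cv2.resize(d["img"][100:170,320:450,::-1],None,fx=6,fy=6,interpolation=2))
E
```

```text
time_s: 33.4
position: [0.3974, -0.3522, 0.1902]
tool_rot: [0.145, 0.989, -0.001, 0.001]
force: [-0.1, -0.1, -1.2]
finger_gap: 0.683
time_s: 34.65
position: [0.2721, -0.2832, 0.2572]
tool_rot: [0.145, 0.989, 0.0, -0.0]
force: [-0.3, -1.5, 0.3]
finger_gap: 0.683
t 34.65 p [ 0.2721 -0.2832  0.2572] F [-0.3 -1.5  0.3] gap 0.683 turn [ 0.01 -0.01  0.01]
(0.3975, -0.3525, 0.038) -> [-14.    -3.04  21.92]
```

View pics/F_z.png

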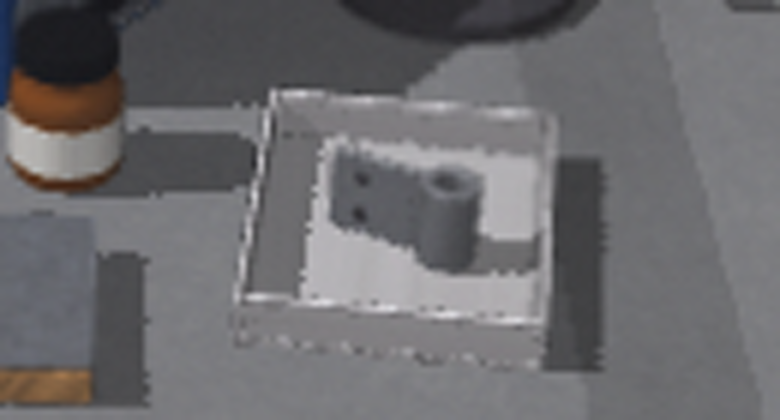

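View pics/F_top.png

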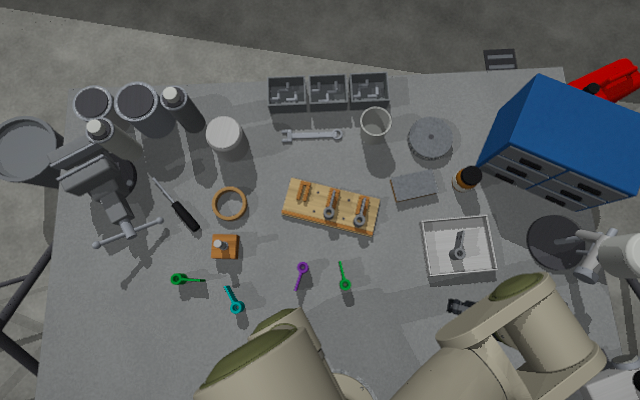

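View pics/F_side.png

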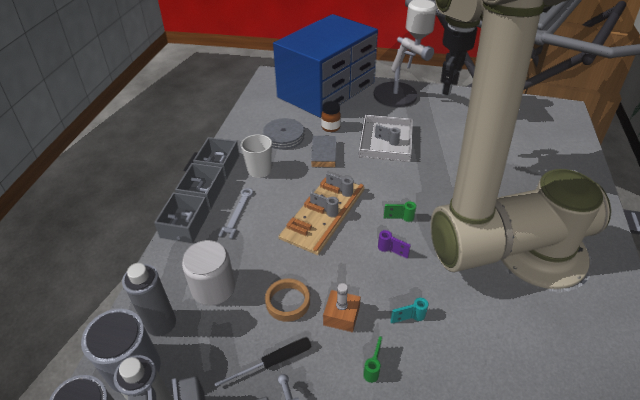

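The hinge stands upright in the tray (387,134 in the side view). The two clear hinges are in the rack, the gauge is upright in its stand at (342,297), and nothing else has moved.

```bash
python3 -c "
from h import *
print(robot.hand_in())"
```

```text
the job is handed in; nothing more can be done
None
```

I tried the pin gauge in all three bores, left to right. The left hinge was choked, so I stood it in the rework tray and handed the job in at about 35 s.

- **Left bore:** the pin stopped about 18 mm below the rim, with about 10 N on the wrist.
- **Middle and right bores:** the collar came down on the rim at about 15 N and 13 N, so both are clear. I left those hinges standing in the rack.
- **Gauge:** it is back in its stand. It made contact at the same tool height (75.8 mm) as when I gripped it at the start, and the picture taken just after I let go shows it upright.
- **Choked hinge:** I set it down at the expected floor height with about 4 N, then opened the jaws slowly.

The last pictures from both cameras show the hinge upright in the tray, two hinges in the rack, the gauge upright in its stand, the bystanders where they were, and the arm clear. I judged those positions by eye and did not measure them again. The two cameras disagreed by up to about 2 mm, so I lined the pin up with the first bore using both and made small side-view corrections at the other two. No checks failed.

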